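# Turn a casting over a step and set it on the sloped rack

## Robot

A 6-joint arm with a two-finger parallel gripper is mounted at the origin on the work surface; the furniture and walls round the work are solid. World frame = base frame: x ahead of the robot, y to its left, z up, the work surface at z = 0. Lengths are in mm, angles in rad, forces in N, time in s.
With the tool pointing down it reaches from about 350 to 975 mm from the base axis. Payload 7.1 kg.
Tool frame: the origin (TCP) lies between the finger pads; the fingertips stand 19 mm ahead of it and the grasp point (between the pads) is the TCP (ctrl.tcp_to_tips is the distance from the TCP to the fingertips, in mm); z points along the fingers, y is the line along which they close (so a half turn about z gives the same grasp; the last joint's range is limited). The gripper opens to 88 mm and grips with 3 to 60 N. Pads are 20 mm wide; open, the fingers measure 115 mm over their backs; the gripper's body (75 mm by 178 mm) begins 61 mm behind the grasp point.
Start: joints at [1.128, 0.423, 1.63, -0, 1.089, -0.019], TCP at [256.985, 569.705, 241.675] pointing down, gripper open.
Joint ranges: [-3, 3], [-0.9, 2.11], [0.09, 2.58], [-1.31, 4.45], [0.11, 2.69], [-2.54, 2.54]. Speed limits (rad/s): [2.39, 2.39, 3.01, 3.14, 3.14, 3.14].

## Interface

Orientations are given as a rotation vector (axis times angle).
In Python, from workcell import status, optics, ctrl gives the robot as it stands. The module is installed in compiled form; this text tells all that it offers.
- The arm moves only by the shell command python3 -m inch 'ROWS'. ROWS is JSON, a list that holds one entry, the list of rows, each a list of 7 numbers: the shift along the tool's x, y, z in mm, then the turn, a rotation vector about the tool's x, y, z in rad, then the opening in per cent of the stroke, from 0 (shut) to 100 (fully open). A call has 1 to 20 rows; each row is the pose to reach, as a shift and turn from the pose commanded when the call began, along the tool's axes at that moment; what a row does not reach only later rows make up. A row lasts 1/10 s, in which the tool goes at most 50 mm and 8.59 degrees, less where a joint would pass 70% of its speed; a pose out of reach is approached as far as the arm can. A call with a gripper value outside its range is refused whole. The fingers move at their own pace and stop on an object; the grip force is fixed at half the most. Time passes only in rows, so rows that repeat a pose let the fingers close. It gives the time, the measured TCP pose, the force, the opening and the grip force at its end, in the units of the state.
- status.get_obs(): the state, without advancing time (a new reading comes with each control period).
- optics.get_image(name): name is "scene" or "top" or "wrist"; returns a dict with "frame" (480x640x3 uint8, red, green, blue), "fx", "fy", "cx", "cy" (pixels), "k1" (the pictures are not rectified: a ray, as slopes to the right and down, at radius r is drawn at 1 + k1 r^2 times it, then the intrinsics apply), "rvec" (rotation vector, rad) and "tvec" (3), from world to camera coordinates, as OpenCV has them; the wrist camera has in their place "hand_eye" (4x4, takes a point from camera to tool coordinates, whose origin is the TCP and whose axes are the flange's). Camera axes: x right, y down, z forward; pixel columns grow to the right and rows downward; lengths in mm; the calibration is good to about 2 mm. A picture is of the moment at which its call begins: read the wrist's pose just before it. There is no depth.
- ctrl.close_job(): hands the job in; it is judged then, once.
The state is a dict: "t": time; "qpos": joint angles; "qvel": joint speeds; "joint_torque": joint torques, N m; "ee_pos": TCP position; "orientation": TCP orientation; "ft_force": force on the tool from outside, world axes, zero at the start; "moment": the same for the moment, N m; "width": finger opening in mm; "grasp_force": force on a finger pad.
Only numpy, scipy, OpenCV 4.12 (cv2) and the standard library are available. Lean on these libraries where they do the work, as an engineer would, in place of code of your own. Each camera call takes 0.05 s, during which the arm holds its last target. There are 200 camera calls.

## Task

The aluminium casting lies machined face down on the raised deck and is too wide to grip. Push it over the edge of the step so that it tumbles onto its next face, standing upright on the landing below, and let go of it there; then take it by its thickness and set it gently on the sloped rack, its edge on the cleat and its ribbed back flat on the two runners, centred between them, machined face outward. Do not drop it, and leave the other things where they are.

Things in the scene. Friction and masses are not known exactly. Their poses are not given: they have to be found in the camera images.
- casting_center (a point): Centre of the loose aluminium casting: a block 100 mm along its x, 104 mm along its y, 36 mm along its z, 0.3 to 0.6 kg. It starts lying on the step's deck, its z up and its y pointing roughly to the step's edge (within 10 degrees). Its +z face is the back, with three low ribs. Tumbled over the edge it stands on its +y face, y down, machined face towards the step. Axes: the casting's.
- machined_face (a point): Middle of the casting's machined face, its -z face (18 mm from the centre): flat, with bolt holes and a pocket 44 mm along x, 40 mm along y and 10 mm deep in the middle. Axes as the casting's.
- step: Fixed wooden turn-over step. Origin on the bench straight below the step's edge, half-way along it; the edge runs along its x. The raised deck, 150 mm wide, reaches from the edge 135 mm to -y, its top 46 mm above the bench. The landing reaches from the edge 110 mm to +y, its top 8 mm above the bench: the step is 38 mm high.
- step_edge (a point): Middle of the step's upper edge, axes as the step's. Pushed to +y the casting tips once its centre is past the edge (a pusher's friction can hold its rear down: ease off) and leans there, +y end on the landing. Pushed on at its raised end, forward and upward, it turns about its lower edge and stands; pushed farther it falls on its back. A pusher touching its rear in two places keeps it square.
- landing (a point): Middle of the landing's top, 55 mm from the riser, where the casting shall stand, axes as the step's. A stop lip 10 mm high closes the landing, its near face 55 mm farther to +y. Beware above: the room's fixed bell lamp hangs to the robot's right at x 0.06 to 0.21, y -0.29 to -0.14, z 0.43 to 0.58 m (keep the elbow in), its clamp at about x 0.64, y -0.05, z 0.39 m.
- rack: Fixed wooden rack, base 150 x 150 mm, 10 mm thick. Origin at the underside of the base, in its middle; z up. Its slope faces its -y; the top leans back to its +y.
- rack_slope: The rack's sloped support. Origin at the foot of the slope, half-way along the cleat, where slope and cleat meet (32 mm above the bench). z runs up the slope (30 degrees from vertical), x along the cleat, -y outward from the slope. The cleat's upper face is the plane z = 0 and stands 26 mm out from the slope; the casting's edge rests on it.
- runners (a point): Point between the two runners, 50 mm up the slope from the cleat, in the plane of the runners' faces (y = 0 of the slope), axes as the slope's. The runners reach 90 mm up the slope at 31 to 65 mm to either side; the 62 mm between them is open, so that a finger can go behind the casting.
- grease_tin: Small tin of grease, 49 mm wide, 54 mm high, origin at its underside. Not to be disturbed.
- bearing: Ball bearing lying flat, 62 mm wide, 16 mm high, origin at its underside. Not to be disturbed.
- tape_measure: Yellow pocket tape measure, 36 x 76 x 58 mm, origin at its underside. Not to be disturbed.

How it is judged (in metres and radians):
On the way, in this order (a step that is already met when the one before it is completed fails the run):
1. the casting tips over the edge of the step, its leading edge down, with its weight on the step (angle between casting_center's own y axis and vertical between 1.85 and 2.8 rad and contact force between casting and step above 0.2 N), for 0.02 s.
2. it stands upright on its next face on the landing, let go (angle between casting_center's own y axis and vertical above 3.02 rad and z of casting_center in the frame of step between 0.054 and 0.066 m and y of casting_center in the frame of step between 0 and 0.115 m and x of casting_center in the frame of step between -0.09 and 0.09 m and contact force between casting and the fingers below 0.1 N and linear speed of casting below 0.03 m/s), for 0.3 s.
At the end, for the whole second after the job is handed in: The casting rests released and still on the rack: an edge on the cleat (centre 44 to 58 mm up the slope from it), square within 7 degrees, back flat on the runners within 6 degrees, machined face outward, centred within 14 mm between the runners (x of casting_center in the frame of rack_slope between -0.014 and 0.014 m and y of casting_center in the frame of rack_slope between -0.023 and -0.013 m and z of casting_center in the frame of rack_slope between 0.044 and 0.058 m and y of machined_face in the frame of rack_slope below -0.028 m and angle between the z axis of casting_center and the y axis of rack_slope, either way round below 0.1 rad and (angle between the y axis of casting_center and the z axis of rack_slope, either way round below 0.12 rad or angle between the x axis of casting_center and the z axis of rack_slope, either way round below 0.12 rad) and contact force between casting and rack_slope above 0.5 N and contact force between casting and the fingers below 0.1 N and linear speed of casting below 0.02 m/s); the robot touches nothing.
It fails at once if the casting is dropped or thrown (faster than 1 m/s) (linear speed of casting above 1 m/s).
It fails at once if the casting is pressed or knocked on the rack's slope with more than 60 N (contact force between casting and rack_slope above 60 N).
It fails at once if the grease tin is moved by more than 30 mm (distance of grease_tin from where it was at the start of the episode above 0.03 m).
It fails at once if the bearing is moved by more than 30 mm (distance of bearing from where it was at the start of the episode above 0.03 m).
It fails at once if the tape measure is moved by more than 30 mm (distance of tape_measure from where it was at the start of the episode above 0.03 m).
It also fails if it takes over 72 s, if anything falls off the work surface, if the arm or the gripper's body presses on something with over 40 N, if the wrist force passes 120 N, or if a joint passes its speed limit or range.

## Working session

There is one attempt and no reset: what is moved stays moved. The work goes in short steps, Python scripts to look and compute and a shell command to move; the robot and the scene stay as the last step left them, time stands still between calls to the robot, and variables do not carry over. Pictures are saved under pics/ and viewed, at most 10 in all, crops included, and the job is handed in when it is done.

```bash
mkdir -p pics; cat > h.py <<'E'
import numpy as np, cv2
from scipy.spatial.transform import Rotation as R
from workcell import status, optics, ctrl
def cam(name):
    o=status.get_obs(); im=optics.get_image(name)
    if name=='wrist':
        T=np.eye(4);T[:3,:3]=R.from_rotvec(o['orientation']).as_matrix();T[:3,3]=o['ee_pos']
        C=T@np.array(im['hand_eye'])
    else:
        A=np.eye(4);A[:3,:3]=R.from_rotvec(np.ravel(im['rvec'])).as_matrix();A[:3,3]=np.ravel(im['tvec']);C=np.linalg.inv(A)
    return dict(frame=im['frame'],C=C,K=[im[k] for k in('fx','fy','cx','cy')],k1=im['k1'])
def ray(c,uv):
    fx,fy,cx,cy=c['K'];K=np.array([[fx,0,cx],[0,fy,cy],[0,0,1.]])
    d=np.array([c['k1'],0,0,0,0.])
    p=cv2.undistortPoints(np.array(uv,float).reshape(-1,1,2),K,d).reshape(-1,2)
    v=np.c_[p,np.ones(len(p))]@c['C'][:3,:3].T
    return c['C'][:3,3],v
def onz(c,uv,z):
    o,v=ray(c,uv);return o+v*((z-o[2])/v[:,2])[:,None]
def proj(c,P):
    fx,fy,cx,cy=c['K'];K=np.array([[fx,0,cx],[0,fy,cy],[0,0,1.]]);A=np.linalg.inv(c['C'])
    return cv2.projectPoints(np.array(P,float).reshape(-1,3),cv2.Rodrigues(A[:3,:3])[0],A[:3,3],K,np.array([c['k1'],0,0,0,0.]))[0].reshape(-1,2)
def save(c,f): cv2.imwrite('pics/'+f,c['frame'][:,:,::-1])
E
python3 - <<'E'
from h import *
import pickle
np.set_printoptions(precision=3,suppress=True)
o=status.get_obs();print(o)
for n in('top','scene'):
    c=cam(n);save(c,n+'0.png');pickle.dump(c,open(n+'0.pkl','wb'));print(n,c['C'],c['K'],c['k1'])
E
```

```text
{'t': 0.0, 'qpos': array([ 1.128,  0.424,  1.631,  0.   ,  1.089, -0.019]), 'qvel': array([ 0.   , -0.002,  0.   , -0.001, -0.001,  0.001]), 'joint_torque': array([ -0.001, -54.463, -27.366,   0.064,   0.023,  -0.   ]), 'ee_pos': array([256.772, 569.226, 240.903]), 'orientation': array([-0.661, -3.071,  0.002]), 'ft_force': array([-0.007, -0.141,  1.905]), 'moment': array([-0.032, -0.039,  0.018]), 'grasp_force': 0.0, 'width': 88.14195191917082}
top [[  0.012  -0.994   0.109 372.47 ]
 [ -1.     -0.012  -0.001  45.785]
 [  0.003  -0.109  -0.994 977.626]
 [  0.      0.      0.      1.   ]] [443.8792384466513, 443.8792384466513, 324.57606521043454, 238.17758486511875] -0.0012191808054922296
scene [[   0.766   -0.332    0.551 -345.555]
 [  -0.643   -0.422    0.639 -939.362]
 [   0.021   -0.844   -0.536  863.526]
 [   0.       0.       0.       1.   ]] [603.4819960055107, 603.4819960055107, 321.4347592850602, 245.32666272914753] -0.13006486700355488
```

View pics/top0.png

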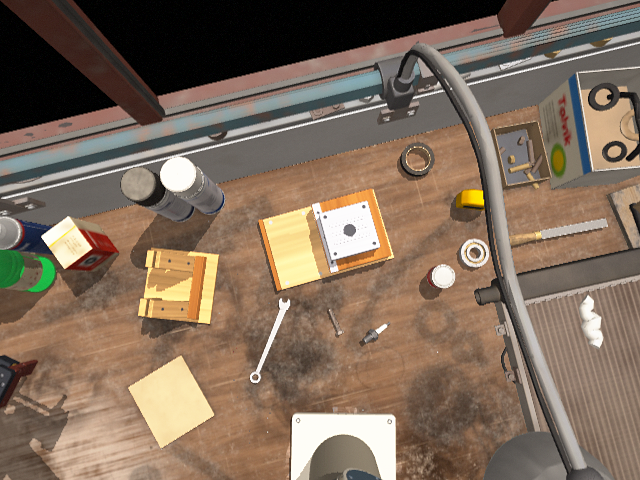

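View pics/scene0.png

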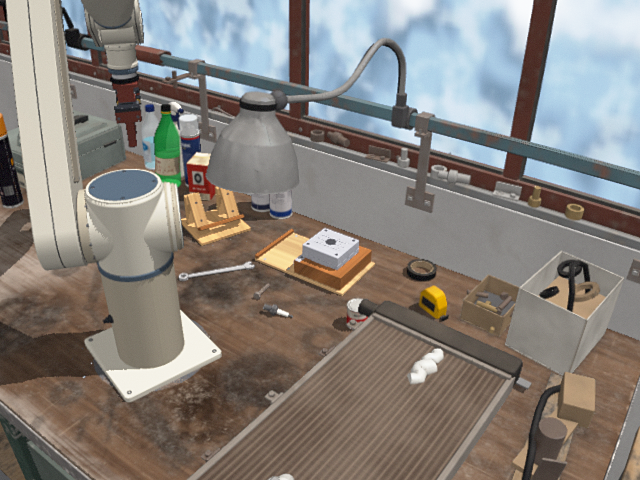

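The top view shows the step at px (260–393, 190–290), with the casting on its deck at (315–380, 195–270). The rack is at (140–218, 248–323), with its cleat to the right. The tape (470,200), bearing (475,252) and tin (441,277) lie to the right. I'll zoom in on both for corner picking.

```bash
python3 - <<'E'
import cv2,numpy as np
i=cv2.imread('pics/top0.png')
a=cv2.resize(i[185:300,255:400],None,fx=5,fy=5,interpolation=cv2.INTER_CUBIC)   # 725x575
cv2.imwrite('pics/a.png',a)
j=cv2.imread('pics/scene0.png')
b=cv2.resize(i[240:330,130:225],(475,450),interpolation=cv2.INTER_CUBIC)
s=cv2.resize(j[180:240,175:255],(320,240)); s2=cv2.resize(j[220:295,250:380],(320,185))
o=np.zeros((450,800,3),np.uint8);o[:,:475]=b;o[:240,480:]=s;o[245:430,480:]=s2
cv2.imwrite('pics/b.png',o)
E
```

```text
(no output)
```

View pics/a.png

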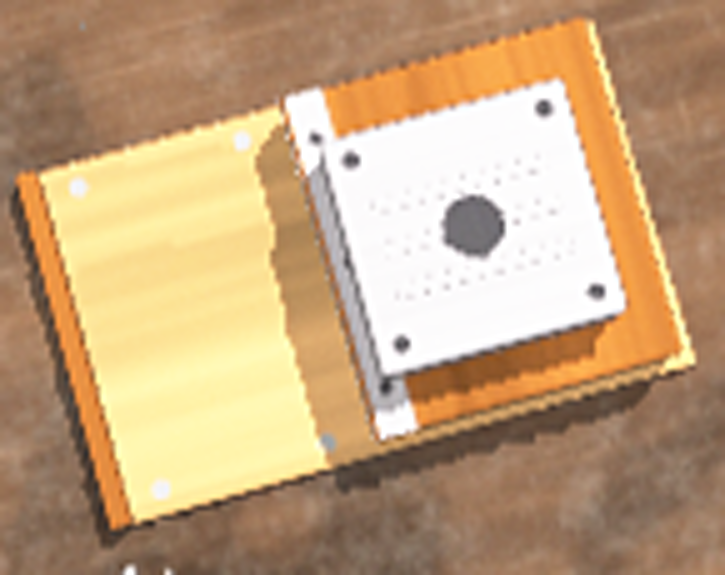

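View pics/b.png

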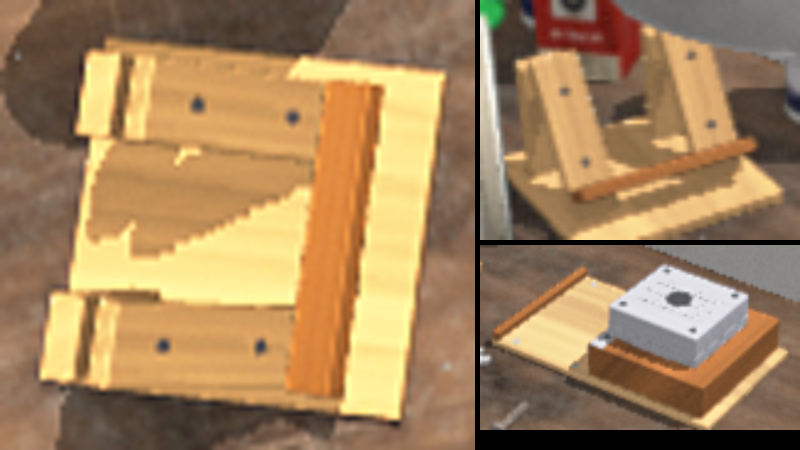

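The enlarged crops show these corners:
- **Casting top:** (333,142), (557,82), (622,308), (385,375).
- **Step edge:** (287,97) to (380,437).
- **Cleat/slope line on the rack:** (328,82) to (287,392).
- **Rack base front:** (445,70) to (402,420).

```bash
python3 - <<'E'
from h import *
import pickle
np.set_printoptions(precision=3,suppress=True)
c=pickle.load(open('top0.pkl','rb'))
A=lambda p:np.array(p,float)/5+[255,185]-0.4
B=lambda p:np.array(p,float)/5+[130,240]-0.4
def show(n,P):print(n,P[:,:2].round(1).tolist(),'mid',P.mean(0).round(1),'len',np.linalg.norm(np.diff(P,axis=0),axis=1).round(1),'dir',np.degrees(np.arctan2(*(P[1]-P[0])[[1,0]])).round(2))
show('cast',onz(c,A([(333,142),(557,82),(622,308),(385,375)]),82))
show('edge',onz(c,A([(287,97),(380,437)]),46))
show('lipouter',onz(c,A([(20,172),(110,530)]),18))
show('deckrear',onz(c,A([(590,20),(683,357)]),46))
show('cleat',onz(c,B([(328,82),(287,392)]),32))
show('cleatout',onz(c,B([(382,87),(340,397)]),47))
show('base',onz(c,B([(445,70),(402,420)]),10))
show('tin/bear/tape',onz(c,[(443,275),(475,252),(470,200)],50))
s=pickle.load(open('scene0.pkl','rb'))
show('sc edge',onz(s,np.array([(593-480,346-245),(0,0)])/np.array([320/130,185/75])+[250,220],46))
show('sc cast',onz(s,np.array([(608-480,306-245),(668-480,264-245),(748-480,293-245),(697-480,337-245)])/np.array([320/130,185/75])+[250,220],82))
show('sc cleat',onz(s,np.array([(575-480,192),(752-480,140)])/4+[175,180],32))
# gooseneck heights: triangulate apex? print top rays at several z
print(onz(c,[(470,100),(490,180),(500,260)],600).round(0))
E
```

```text
cast [[522.3, 52.1], [548.4, -39.4], [455.7, -65.9], [427.3, 29.8]] mid [488.4  -5.9  82. ] len [95.1 96.4 99.9] dir -74.1
edge [[547.5, 72.2], [403.5, 31.0]] mid [475.5  51.6  46. ] len [149.7] dir -164.04
lipouter [[518.0, 189.1], [363.2, 146.0]] mid [440.6 167.6  18. ] len [160.7] dir -164.46
deckrear [[582.5, -56.9], [438.7, -96.1]] mid [510.6 -76.5  46. ] len [149.1] dir -164.76
cleat [[434.5, 319.9], [303.9, 331.3]] mid [369.2 325.6  32. ] len [131.1] dir 174.97
cleatout [[431.7, 292.8], [303.2, 304.8]] mid [367.4 298.8  47. ] len [129.] dir 174.64
base [[441.8, 275.4], [291.0, 288.1]] mid [366.4 281.8  10. ] len [151.3] dir 175.18
tin/bear/tape [[400.0, -203.3], [449.0, -271.3], [559.6, -263.4]] mid [ 469.5 -246.    50. ] len [ 83.8 111. ] dir -54.26
sc edge [[401.0, 19.2], [425.4, 251.8]] mid [413.2 135.5  46. ] len [233.8] dir 84.0
sc cast [[422.8, 23.2], [521.4, 48.1], [547.8, -44.2], [455.3, -72.2]] mid [486.8 -11.3  82. ] len [101.7  96.   96.7] dir 14.17
sc cleat [[306.1, 321.8], [439.0, 307.2]] mid [372.5 314.5  32. ] len [133.6] dir -6.29
[[ 539.  -82.  600.]
 [ 467.  -98.  600.]
 [ 397. -104.  600.]]
```

```bash
python3 - <<'E'
from h import *
import pickle
np.set_printoptions(precision=0,suppress=True)
c=pickle.load(open('top0.pkl','rb'));s=pickle.load(open('scene0.pkl','rb'))
def samp(p,n=60):
    p=np.array(p,float);t=np.linspace(0,len(p)-1,n);return np.c_[[np.interp(t,range(len(p)),p[:,k]) for k in(0,1)]].T
T=samp([(418,47),(435,52),(460,85),(478,120),(490,180),(497,230),(507,290),(525,340),(555,420),(578,475)],120)
S=samp([(405,100),(405,70),(398,48),(385,42),(365,52),(345,75),(325,92),(300,98)],12)
o1,v1=ray(c,T);o2,v2=ray(s,S)
for p,v in zip(S,v2):
    best=None
    for w in v1:
        k=np.linalg.lstsq(np.c_[v,-w],o1-o2,rcond=None)[0];P=o2+k[0]*v;Q=o1+k[1]*w;d=np.linalg.norm(P-Q)
        if best is None or d<best[0]:best=(d,(P+Q)/2)
    print(p,best[0].round(1),best[1])
E
```

```text
[405. 100.] 0.8 [ 561. -140.  461.]
[405.  81.] 0.2 [ 580. -119.  493.]
[403.  64.] 0.4 [595. -96. 521.]
[399.  50.] 0.2 [622. -56. 538.]
[391.  45.] 0.4 [560. -90. 564.]
[381.  44.] 0.9 [ 521. -100.  574.]
[369.  50.] 0.3 [ 478. -109.  569.]
[356.  62.] 0.5 [ 436. -120.  554.]
[343.  77.] 1.4 [ 395. -132.  537.]
[330.  87.] 0.5 [ 351. -146.  528.]
[316.  94.] 1.3 [ 303. -162.  529.]
[300.  98.] 0.7 [ 258. -175.  535.]
```

```bash
cat >> h.py <<'E'
# frames from measurement
a=np.radians(15.5); SX=np.array([np.cos(a),np.sin(a),0]);SY=np.array([-np.sin(a),np.cos(a),0]);SO=np.array([475.5,51.6,0])
def S(x,y,z): return SO+x*SX+y*SY+np.array([0,0,z])
def tool(yax,zax):
    z=np.array(zax,float);z/=np.linalg.norm(z);y=np.array(yax,float);y-=z*(y@z);y/=np.linalg.norm(y)
    return np.c_[np.cross(y,z),y,z]
def plan(p,Rt):
    o=status.get_obs();R0=R.from_rotvec(o['orientation'])
    best=min((R0.inv()*R.from_matrix(Rt@np.diag([s,s,1.])) for s in(1,-1)),key=lambda r:r.magnitude())
    d=R0.inv().apply(np.array(p)-o['ee_pos']);v=best.as_rotvec()
    print('shift',d.round(1).tolist(),'rot',v.round(3).tolist(),'rows>=',max(np.linalg.norm(d)/50,np.degrees(best.magnitude())/8.59).round(1))
E
python3 - <<'E'
from h import *
D=[0,0,-1]
print(S(-4,-155,73)); plan(S(-4,-155,200),tool(SX,D))
E
```

```text
[513.06742648 -98.83167375  73.        ]
shift [-508.3, -503.5, 41.7] rot [-0.001, 0.001, 0.876] rows>= 14.3
```

```bash
python3 -m inch '[[[-508,-503,42,0,0,0.876,60],[-508,-503,42,0,0,0.876,60],[-508,-503,42,0,0,0.876,60],[-508,-503,42,0,0,0.876,60],[-508,-503,42,0,0,0.876,60],[-508,-503,42,0,0,0.876,60],[-508,-503,42,0,0,0.876,60],[-508,-503,42,0,0,0.876,60],[-508,-503,42,0,0,0.876,60],[-508,-503,42,0,0,0.876,60],[-508,-503,42,0,0,0.876,60],[-508,-503,42,0,0,0.876,60],[-508,-503,42,0,0,0.876,60],[-508,-503,42,0,0,0.876,60],[-508,-503,42,0,0,0.876,60],[-508,-503,42,0,0,0.876,60],[-508,-503,42,0,0,0.876,60],[-508,-503,42,0,0,0.876,60],[-508,-503,42,0,0,0.876,60],[-508,-503,42,0,0,0.876,60]]]'
python3 - <<'E'
from h import *
import pickle
c=cam('wrist');save(c,'w1.png');pickle.dump(c,open('w1.pkl','wb'))
print(status.get_obs()['qpos']);plan(S(-4,-155,73),tool(SX,[0,0,-1]))
E
```

```text
t: 2.1
ee_pos: [513.0, -96.5, 199.9]
orientation: [-1.899, -2.503, -0.0]
ft_force: [0.2, -0.6, 0.3]
width: 52.7
grasp_force: 0.0
[-2.09200057e-01  3.29756709e-01  1.88961998e+00  3.76202611e-05
  9.22099217e-01 -4.81712258e-01]
shift [-2.0, -0.6, 126.8] rot [0.0, 0.0, 0.002] rows>= 2.5
```

View pics/w1.png

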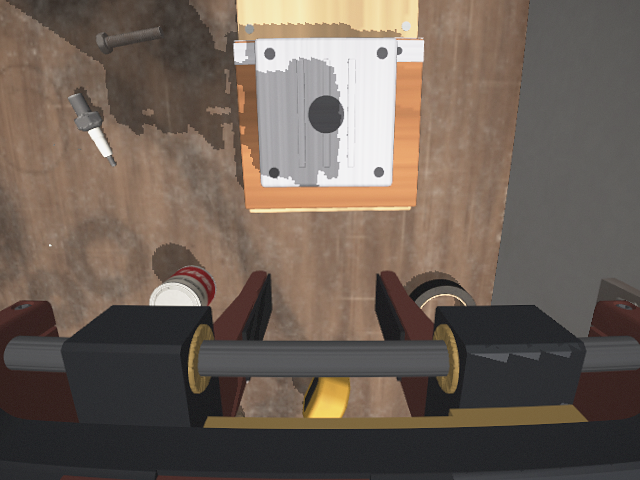

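The wrist view shows the casting's top corners at (257,40), (391,38), (396,185) and (262,186), the step edge at (234,41)–(424,39), and the fingers well behind the casting. The tin, bearing and tape lie near the fingers' sides, so I'm checking clearance.

```bash
python3 - <<'E'
from h import *
import pickle
np.set_printoptions(precision=1,suppress=True)
c=pickle.load(open('w1.pkl','rb'))
def st(P): d=P-SO; return np.c_[d@SX,d@SY]
print('cast',st(onz(c,[(257,40),(391,38),(396,185),(262,186)],82)))
print('edge',st(onz(c,[(234,41),(424,39)],46)))
print('rear',st(onz(c,[(248,208),(410,206)],46)))
print('tin',st(onz(c,[(178,296)],54)),'bearing',st(onz(c,[(440,310)],16)),'tape',st(onz(c,[(328,395)],58)))
t=pickle.load(open('top0.pkl','rb'))
print('tin,bear,tape top',st(onz(t,[(443,275)],54)),st(onz(t,[(475,253)],16)),st(onz(t,[(470,200)],58)))
print(onz(t,[(443,275)],54),onz(t,[(475,253)],16),onz(t,[(470,200)],58))
E
```

```text
cast [[ -49.6  -10.2]
 [  42.7   -8.7]
 [  51.  -109.9]
 [ -49.7 -110.9]]
edge [[-74.1  -0.7]
 [ 75.2   1.3]]
rear [[ -69.1 -133.9]
 [  71.7 -131.7]]
tin [[-136.4 -213.8]] bearing [[ 118.6 -245.9]] tape [[   1.6 -316.9]]
tin,bear,tape top [[-140.7 -224.4]] [[-114.4 -315.4]] [[  -4.  -323.1]]
[[ 399.9 -202.3   54. ]] [[ 449.6 -282.9   16. ]] [[ 558.  -260.8   58. ]]
```

```bash
python3 -m inch '[[[0,0,30,0,0,0,60],[0,0,70,0,0,0,60],[0,0,110,0,0,0,60],[0,0,127,0,0,0,60],[0,0,127,0,0,0,60],[10,0,127,0,0,0,60],[20,0,127,0,0,0,60],[28,0,127,0,0,0,60],[32,0,127,0,0,0,60],[36,0,127,0,0,0,60],[40,0,127,0,0,0,60],[44,0,127,0,0,0,60],[48,0,127,0,0,0,60],[52,0,127,0,0,0,60],[56,0,127,0,0,0,60],[60,0,127,0,0,0,60],[64,0,127,0,0,0,60],[68,0,127,0,0,0,60],[72,0,127,0,0,0,60],[76,0,127,0,0,0,60]]]'
```

```text
t: 4.15
ee_pos: [492.6, -24.1, 72.6]
orientation: [-1.901, -2.501, 0.0]
ft_force: [1.4, -4.2, 2.8]
width: 52.5
grasp_force: 2.0
```

```bash
python3 -m inch '[[[3,0,0,0,0,0,60],[6,0,0,0,0,0,60],[9,0,0,0,0,0,60],[11,0,0,0,0,0,60],[13,0,0,0,0,0,60],[15,0,0,0,0,0,60],[16,0,0,0,0,0,60],[17,0,0,0,0,0,60],[18,0,0,0,0,0,60],[19,0,0,0,0,0,60],[17,0,0,0,0,0,60],[15,0,0,0,0,0,60],[15,0,0,0,0,0,60]]]'
python3 - <<'E'
from h import *
import pickle
c=cam('scene')
j=c['frame'][:,:,::-1];cv2.imwrite('pics/s2.png',cv2.resize(j[200:300,240:390],(750,500)))
E
```

```text
t: 5.45
ee_pos: [488.6, -10.1, 72.5]
orientation: [-1.901, -2.5, 0.0]
ft_force: [0.6, -0.0, 0.3]
width: 52.5
grasp_force: 0.0
```

View pics/s2.png

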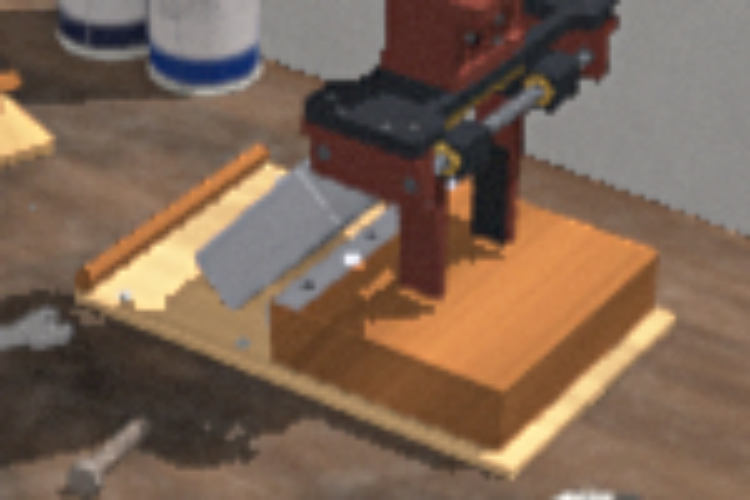

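The casting now leans over the edge, nose on the landing at about (235,300) in the crop, with its rear raised. Next I tilt the fingers forward and start lifting the raised end along its arc.

```bash
python3 -m inch '[[[0,0,-5,0,0.12,0,60],[0,0,-10,0,0.24,0,60],[0,0,-10,0,0.35,0,60],[5,0,-12,0,0.35,0,60],[10,0,-14,0,0.35,0,60],[15,0,-16,0,0.35,0,60],[17,0,-18,0,0.35,0,60],[19,0,-20,0,0.35,0,60],[21,0,-21,0,0.35,0,60],[23,0,-23,0,0.35,0,60],[25,0,-24,0,0.35,0,60],[27,0,-26,0,0.35,0,60],[29,0,-27,0,0.35,0,60],[31,0,-28,0,0.35,0,60],[33,0,-29,0,0.35,0,60]]]'
python3 - <<'E'
from h import *
c=cam('scene')
j=c['frame'][:,:,::-1];cv2.imwrite('pics/s3.png',cv2.resize(j[200:300,240:390],(750,500)))
E
```

```text
t: 7.0
ee_pos: [480.0, 21.9, 101.8]
orientation: [-1.723, -2.267, -0.305]
ft_force: [0.4, -1.1, 2.2]
width: 52.8
grasp_force: 0.3
```

View pics/s3.png

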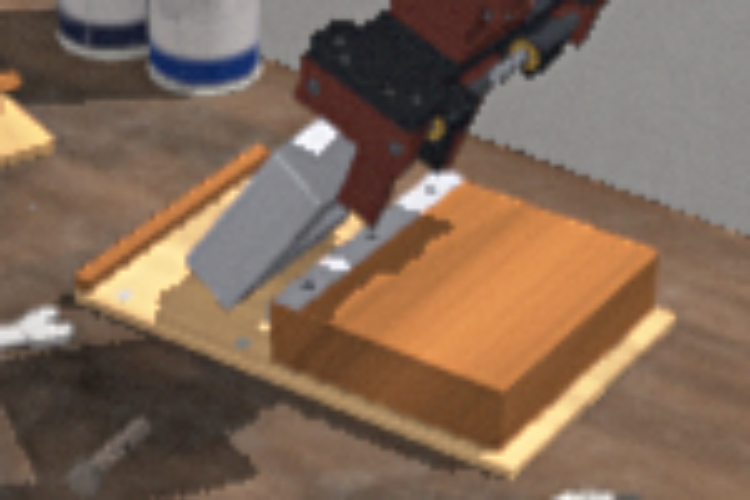

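It is rising as planned, now tilted about 60°, with the lower edge still on the landing. I continue slowly.

```bash
python3 -m inch '[[[2,0,-0.4,0,0,0,60],[4,0,-0.8,0,0,0,60],[6,0,-1,0,0,0,60],[8,0,-1.2,0,0,0,60],[10,0,-1.4,0,0,0,60],[12,0,-1.6,0,0,0,60],[14,0,-1.8,0,0,0,60],[16,0,-1.8,0,0,0,60],[18,0,-1.8,0,0,0,60],[19.5,0,-1.6,0,0,0,60],[21,0,-1.5,0,0,0,60],[22.5,0,-1.5,0,0,0,60],[24,0,-1.4,0,0,0,60],[24,0,-1.4,0,0,0,60]]]'
python3 - <<'E'
from h import *
c=cam('scene')
j=c['frame'][:,:,::-1];cv2.imwrite('pics/s4.png',cv2.resize(j[200:300,240:390],(750,500)))
E
```

```text
t: 8.45
ee_pos: [474.0, 43.2, 111.3]
orientation: [-1.723, -2.267, -0.305]
ft_force: [0.1, 0.7, 0.3]
width: 52.8
grasp_force: 0.0
```

View pics/s4.png

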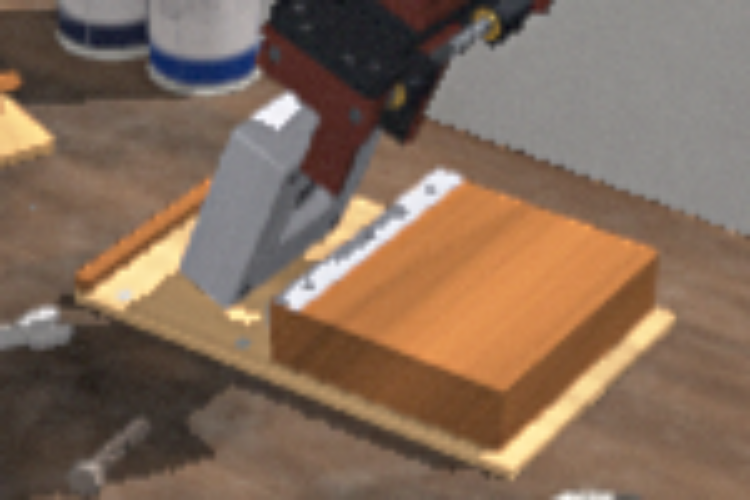

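It is almost at balance, about 70°, and still on the fingers. I give it a little more, slowly.

```bash
python3 -m inch '[[[1.5,0,0,0,0,0,60],[3,0,0.2,0,0,0,60],[4.5,0,0.4,0,0,0,60],[6,0,0.6,0,0,0,60],[7.5,0,0.8,0,0,0,60],[9,0,1,0,0,0,60],[9,0,1,0,0,0,60],[9,0,1,0,0,0,60],[9,0,1,0,0,0,60]]]'
python3 - <<'E'
from h import *
c=cam('scene')
j=c['frame'][:,:,::-1];cv2.imwrite('pics/s5.png',cv2.resize(j[200:300,240:390],(750,500)))
E
```

```text
t: 9.4
ee_pos: [471.8, 51.5, 113.4]
orientation: [-1.723, -2.267, -0.305]
ft_force: [0.6, -0.1, -0.7]
width: 52.8
grasp_force: 0.0
```

View pics/s5.png

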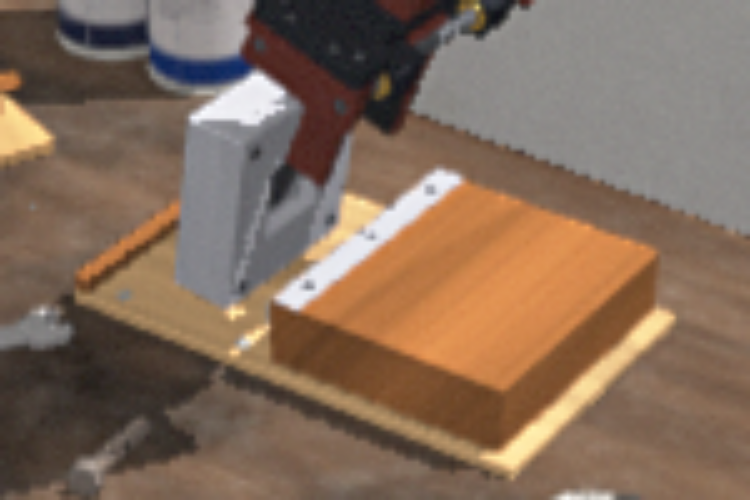

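The casting stands upright at about (180–350, 70–305) in the crop, with its machined face towards the step. I retreat and measure it from above.

```bash
python3 -m inch '[[[-10,0,-3,0,0,0,60],[-19,0,-7,0,0,0,60],[-28,0,-10,0,0,0,60],[-28,0,-10,0,0,0,60],[-28,0,-10,0,0,0,60],[-28,0,-10,0,0,0,60]]]'
python3 - <<'E'
from h import *
plan(S(-2,-75,230),tool(SX,[0,0,-1]))
E
```

```text
t: 10.05
ee_pos: [479.5, 22.9, 113.1]
orientation: [-1.723, -2.266, -0.304]
ft_force: [0.0, -0.5, 0.4]
width: 52.9
grasp_force: 0.0
shift [-3.3, 1.7, -125.7] rot [-0.0, -0.35, 0.0] rows>= 2.5
```

```bash
python3 -m inch '[[[-3,0,-40,0,0,0,80],[-3,1,-80,0,-0.1,0,100],[-3,2,-120,0,-0.2,0,100],[-3,2,-126,0,-0.3,0,100],[-3,2,-126,0,-0.35,0,100],[-3,2,-126,0,-0.35,0,100],[-3,2,-126,0,-0.35,0,100]]]'
python3 - <<'E'
from h import *
import pickle
np.set_printoptions(precision=1,suppress=True)
c=cam('wrist');save(c,'w6.png');pickle.dump(c,open('w6.pkl','wb'))
# bright grey/white top within ROI around predicted spot
q=np.array([S(x,y,112) for x,y in[(-52,35),(48,35),(48,71),(-52,71)]]);uv=proj(c,q);print('pred',uv)
hsv=cv2.cvtColor(c['frame'],cv2.COLOR_RGB2HSV)
for vmin in(110,150,190,220):
  m=((hsv[...,1]<45)&(hsv[...,2]>vmin)).astype(np.uint8)
  m=cv2.morphologyEx(m,cv2.MORPH_OPEN,np.ones((3,3)))
  for k in sorted(cv2.findContours(m,0,2)[0],key=cv2.contourArea)[-3:]:
    r=cv2.minAreaRect(k); b=cv2.boxPoints(r); P=onz(c,b,112)-SO
    print(vmin,cv2.contourArea(k),b.astype(int).tolist(),np.c_[P@SX,P@SY].tolist())
E
```

```text
t: 10.75
ee_pos: [493.6, -20.3, 230.3]
orientation: [-1.899, -2.501, -0.001]
ft_force: [0.0, 0.7, 0.1]
width: 87.7
grasp_force: 0.0
pred [[253.1  91.3]
 [394.   91.6]
 [396.1  36.9]
 [251.2  36.6]]
110 1697.5 [[201, 395], [239, 370], [266, 412], [228, 437]] [[-112.28825578994187, -220.58800943266], [-75.91389417861758, -193.82784321410014], [-54.00683959208079, -238.78474867958732], [-91.3139713635862, -268.23209440010095]]
110 2728.0 [[243, 145], [406, 142], [407, 160], [244, 163]] [[-60.35396607977276, -2.331205000316398], [59.220646594320264, -0.047393617114652474], [60.19479287420168, -12.971416773105902], [-60.77540055807026, -15.308095290520109]]
110 8993.0 [[249, 23], [399, 23], [399, 98], [249, 98]] [[-53.2164951703214, 79.75381200556782], [49.6290727479175, 79.94989859232302], [51.80465622721405, 30.74869381523671], [-55.13336167201725, 30.52592257752002]]
150 1506.5 [[211, 386], [259, 386], [259, 426], [211, 426]] [[-102.55614804572407, -210.2562848249392], [-59.10315369129126, -209.43695934685707], [-61.59773542031315, -254.25368532890104], [-107.05606861459843, -255.38524
[... 1116 characters left out ...]
91003813, 45.27213676115561]]
220 267.0 [[304, 85], [343, 85], [343, 93], [304, 93]] [[-15.79885939354408, 39.09215519606815], [11.735242093520796, 39.14656370914132], [11.809738302014381, 33.782490168258384], [-15.847757376069008, 33.7271809309769]]
220 2543.0 [[244, 145], [406, 142], [407, 160], [245, 163]] [[-59.70426561250636, -2.3236986299659272], [59.220646594320264, -0.047393617114652474], [60.19481563384319, -12.971416574583737], [-60.11808479800606, -15.299449343373587]]
220 6336.0 [[253, 24], [394, 24], [394, 76], [253, 76]] [[-50.48062752854451, 79.0784779028288], [46.2096123178559, 79.25269937669711], [47.57849246632716, 45.4590411873273], [-51.69078493918237, 45.26555202829678]]
```

The wrist mask puts the casting top at x −51…48, y 45…79 in the step frame. It is centred at (−1.5, 62) and square. I go above it with the fingers closing along the step's y.

```bash
python3 - <<'E'
from h import *
plan(S(-1.5,62,200),tool(SY,[0,0,-1]))
o=status.get_obs();R0=R.from_rotvec(o['orientation']);v=(R0.inv()*R.from_matrix(tool(SY,[0,0,-1]))).as_rotvec();print(v,o['qpos'])
E
```

```text
shift [136.5, 0.5, 30.3] rot [0.001, -0.002, -1.57] rows>= 10.5
[ 6.03391361e-04 -1.86208345e-03 -1.56995995e+00] [-6.67301490e-02  2.47113804e-01  1.92329507e+00  1.47118644e-03
  9.72460470e-01 -3.38921567e-01]
```

```bash
python3 -m inch '[[[10,0,0,0,0,-0.14,100],[20,0,0,0,0,-0.28,100],[40,0,0,0,0,-0.42,100],[60,0,0,0,0,-0.56,100],[80,0,0,0,0,-0.7,100],[100,0,0,0,0,-0.84,100],[120,0,0,0,0,-0.98,100],[136,0,0,0,0,-1.12,100],[136.5,0.5,0,0,0,-1.26,100],[136.5,0.5,0,0,0,-1.4,100],[136.5,0.5,0,0,0,-1.5,100],[136.5,0.5,30,0,0,-1.57,100],[136.5,0.5,30,0,0,-1.57,100],[136.5,0.5,30,0,0,-1.57,100],[136.5,0.5,30,0,0,-1.57,100]]]'
python3 - <<'E'
from h import *
plan(S(-1.5,62,90),tool(SY,[0,0,-1]));print(status.get_obs()['qpos'])
c=cam('top');save(c,'t7.png')
E
```

```text
t: 12.3
ee_pos: [458.4, 110.6, 201.0]
orientation: [-0.42, 3.113, 0.0]
ft_force: [0.5, 0.2, -0.0]
width: 87.7
grasp_force: 0.0
shift [0.8, 0.5, 111.0] rot [0.0, 0.0, -0.002] rows>= 2.2
[ 2.11359872e-01  2.57056975e-01  1.99420321e+00  3.51997732e-04
  8.90136222e-01 -1.62797335e+00]
```

```bash
python3 -m inch '[[[0,0,40,0,0,0,100],[0,0,75,0,0,0,100],[1,0,95,0,0,0,100],[1,0,105,0,0,0,100],[1,0,111,0,0,0,100],[1,0,111,0,0,0,100],[1,0,111,0,0,0,75],[1,0,111,0,0,0,65],[1,0,111,0,0,0,58],[1,0,111,0,0,0,52],[1,0,111,0,0,0,48],[1,0,111,0,0,0,45],[1,0,111,0,0,0,42],[1,0,111,0,0,0,39],[1,0,111,0,0,0,30],[1,0,111,0,0,0,20],[1,0,111,0,0,0,10],[1,0,111,0,0,0,10]]]'
python3 -m inch '[[[0,0,0,0,0,0,0],[0,0,0,0,0,0,0],[0,0,0,0,0,0,0],[0,0,0,0,0,0,0]]]'
```

```text
t: 14.15
ee_pos: [456.9, 110.5, 89.5]
orientation: [-0.423, 3.113, 0.0]
ft_force: [-1.3, 1.3, 1.0]
width: 35.9
grasp_force: 30.0
t: 14.55
ee_pos: [456.9, 110.5, 89.5]
orientation: [0.423, -3.113, -0.0]
ft_force: [-0.3, 2.1, 0.5]
width: 35.9
grasp_force: 30.0
```

Grasp holds: width 35.9 mm, 30 N. I lift and turn so the wrist camera looks at the rack, to refine its pose before placing.

```bash
cat >> h.py <<'E'
b=np.radians(-5); RX=np.array([np.cos(b),np.sin(b),0]);RY=np.array([-np.sin(b),np.cos(b),0])
E
python3 -m inch '[[[0,0,-5,0,0,0,0],[0,0,-15,0,0,0,0],[0,0,-30,0,0,0,0],[0,0,-60,0,0,0,0],[0,0,-90,0,0,0,0],[0,0,-120,0,0,0,0],[0,0,-150,0,0,0,0],[0,0,-160,0,0,0,0],[0,0,-160,0,0,0,0]]]'
python3 - <<'E'
from h import *
p=np.array([370,323,250])-120*RY
plan(p,tool(RX,[0,0,-1]))
o=status.get_obs();R0=R.from_rotvec(o['orientation']);print((R0.inv()*R.from_matrix(tool(RX,[0,0,-1]))).as_rotvec(),o['ft_force'],o['width'])
E
```

```text
t: 15.45
ee_pos: [457.5, 110.5, 250.9]
orientation: [-0.423, 3.11, 0.0]
ft_force: [0.2, -0.3, -3.8]
width: 36.0
grasp_force: 30.0
shift [69.6, 115.7, 0.6] rot [-0.002, 0.003, -1.213] rows>= 8.1
[0.00291964 0.00244826 1.92822821] [ 0.24973908 -0.30737784 -3.81751549] 35.95779385331277
```

```bash
python3 -m inch '[[[0,0,0,0,0,0.14,0],[0,0,0,0,0,0.28,0],[0,0,0,0,0,0.42,0],[10,10,0,0,0,0.56,0],[20,30,0,0,0,0.7,0],[30,50,0,0,0,0.84,0],[40,70,0,0,0,0.98,0],[50,90,0,0,0,1.12,0],[60,105,0,0,0,1.26,0],[70,116,0,0,0,1.4,0],[70,116,0,0,0,1.54,0],[70,116,0,0,0,1.68,0],[70,116,0,0,0,1.82,0],[70,116,0,0,0,1.93,0],[70,116,0,0,0,1.93,0],[70,116,0,0,0,1.93,0],[70,116,0,0,0,1.93,0]]]'
python3 - <<'E'
from h import *
import pickle
c=cam('wrist');pickle.dump(c,open('w8.pkl','wb'))
O=np.array([370,323,32.])
f=c['frame'].copy()
up=.5*RY+np.array([0,0,.866])
for x in(-65,-31,31,65): 
    for z in(0,90):
        u=proj(c,O+x*RX+z*up)[0];print(x,z,u.round(0));cv2.circle(f,tuple(int(k) for k in u),3,(255,0,255),-1)
save(dict(frame=f),'w8.png');print(c['C'][:3,3])
E
```

```text
t: 17.15
ee_pos: [358.1, 203.3, 248.8]
orientation: [-2.316, -2.123, 0.002]
ft_force: [-1.0, 0.0, -2.5]
width: 36.0
grasp_force: 30.0
-65 0 [258.  95.]
-65 90 [237.  16.]
-31 0 [293.  95.]
-31 90 [283.  15.]
31 0 [357.  95.]
31 90 [368.  15.]
65 0 [391.  95.]
65 90 [414.  16.]
[364.4506312  273.11311598 391.45502398]
```

View pics/w8.png

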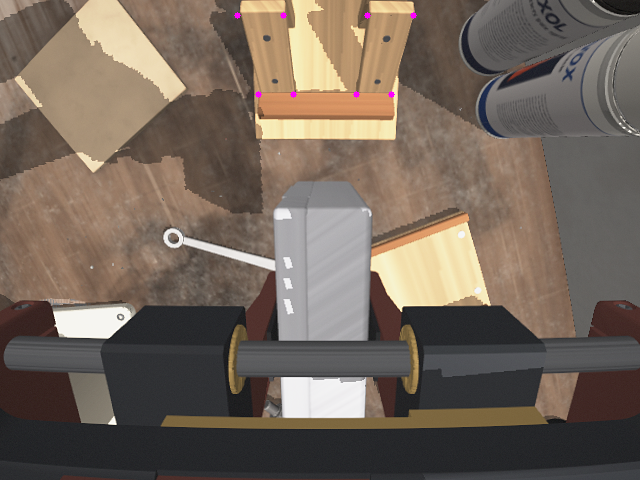

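The overlay nearly coincides with the rack: the cleat's inner line is at row ~93 against the predicted 95, and its centre at column ~326.5 against 324.5. So the rack origin shifts about 1.5 mm in x and y. The casting is held straight.

```bash
cat >> h.py <<'E'
RO=np.array([370,323,32.])+1.5*RX+1.5*RY
SLY=np.cos(np.pi/6)*RY-np.array([0,0,.5]); SLZ=.5*RY+np.array([0,0,np.cos(np.pi/6)])
RT=tool(SLY,-SLZ)
def L(y,z,x=0): return RO+x*RX+y*SLY+(z+29.5)*SLZ
E
python3 - <<'E'
from h import *
o=status.get_obs();R0=R.from_rotvec(o['orientation']);v=(R0.inv()*R.from_matrix(RT)).as_rotvec()
print(v.round(3),np.degrees(np.linalg.norm(v))/8.59)
for p in([365,230,265],L(-45,130),L(-40,75)): print(np.round(p,1),R0.inv().apply(np.array(p)-o['ee_pos']).round(1))
for k in np.linspace(0,1,6):  # tool z along path
    print((R0*R.from_rotvec(v*k)).as_matrix()[:,2].round(2))
E
```

```text
[ 0.409 -0.411 -1.532] 10.922775960445726
[365 230 265] [ 27.1   4.4 -16. ]
[375.2 365.  192.6] [162.5   2.8  56.3]
[373.2 341.9 142.5] [139.3   2.8 106.5]
[-0. -0. -1.]
[-0.08 -0.09 -0.99]
[-0.12 -0.19 -0.97]
[-0.13 -0.3  -0.94]
[-0.1  -0.41 -0.91]
[-0.04 -0.5  -0.87]
```

```bash
python3 -m inch '[[[5,1,-5,0.034,-0.034,-0.128,0],[10,2,-10,0.068,-0.068,-0.255,0],[20,3,-16,0.102,-0.103,-0.383,0],[27,4,-16,0.136,-0.137,-0.511,0],[27,4,-16,0.17,-0.171,-0.638,0],[27,4,-16,0.205,-0.206,-0.766,0],[27,4,-16,0.239,-0.24,-0.894,0],[27,4,-16,0.273,-0.274,-1.021,0],[27,4,-16,0.307,-0.308,-1.149,0],[27,4,-16,0.341,-0.343,-1.277,0],[27,4,-16,0.375,-0.377,-1.404,0],[27,4,-16,0.409,-0.411,-1.532,0],[27,4,-16,0.409,-0.411,-1.532,0],[27,4,-16,0.409,-0.411,-1.532,0],[27,4,-16,0.409,-0.411,-1.532,0],[27,4,-16,0.409,-0.411,-1.532,0]]]'
python3 - <<'E'
from h import *
print(status.get_obs()['qpos'].round(2))
plan(L(-45,130),RT);plan(L(-40,75),RT)
E
```

```text
t: 18.8
ee_pos: [365.1, 230.0, 265.6]
orientation: [-0.137, -3.011, 0.805]
ft_force: [0.4, 0.1, -3.9]
width: 35.9
grasp_force: 30.0
[ 0.76  0.31  1.85 -0.34  1.4  -0.59]
shift [2.3, 153.8, -4.3] rot [0.001, 0.0, -0.003] rows>= 3.1
shift [2.3, 158.7, 50.8] rot [0.001, 0.0, -0.003] rows>= 3.3
```

```bash
python3 -m inch '[[[0,25,-4,0,0,0,0],[1,60,-4,0,0,0,0],[2,95,-4,0,0,0,0],[2,130,-4,0,0,0,0],[2,150,-4,0,0,0,0],[2,154,-4,0,0,0,0],[2,154,0,0,0,0,0],[2,155,15,0,0,0,0],[2,156,30,0,0,0,0],[2,157,40,0,0,0,0],[2,158,47,0,0,0,0],[2,159,51,0,0,0,0],[2,159,51,0,0,0,0],[2,159,51,0,0,0,0],[2,159,51,0,0,0,0]]]'
python3 - <<'E'
from h import *
import pickle
print(status.get_obs()['qpos'].round(2))
plan(L(-20,54),RT)
c=cam('top');pickle.dump(c,open('t9.pkl','wb'));save(c,'t9.png')
E
```

```text
t: 20.3
ee_pos: [373.2, 342.5, 142.3]
orientation: [-0.134, -3.012, 0.805]
ft_force: [0.4, 0.2, -2.4]
width: 36.3
grasp_force: 30.0
[ 0.88  0.6   1.72 -0.3   1.28 -0.45]
shift [0.0, 19.3, 21.1] rot [0.001, 0.001, -0.002] rows>= 0.6
```

```bash
python3 -m inch '[[[0,5,6,0,0,0,0],[0,10,11,0,0,0,0],[0,13,14,0,0,0,0],[0,15,16,0,0,0,0],[0,16,17,0,0,0,0],[0,16,17,0,0,0,0],[0,16,17,0,0,0,0]]]'
python3 -m inch '[[[0,0,0.5,0,0,0,0],[0,0,1,0,0,0,0],[0,0,1.5,0,0,0,0],[0,0,2,0,0,0,0],[0,0,2.5,0,0,0,0],[0,0,2.5,0,0,0,0]]]'
```

```text
t: 21.05
ee_pos: [373.5, 347.5, 119.2]
orientation: [-0.134, -3.011, 0.806]
ft_force: [-0.2, -0.0, -3.4]
width: 36.0
grasp_force: 30.0
t: 21.65
ee_pos: [373.3, 346.1, 117.0]
orientation: [-0.134, -3.011, 0.806]
ft_force: [0.6, 0.4, -4.4]
width: 36.2
grasp_force: 30.0
```

```bash
python3 -m inch '[[[0,0.5,0.5,0,0,0,0],[0,1,1,0,0,0,0],[0,1.5,1.5,0,0,0,0],[0,2,2,0,0,0,0],[0,2.5,2,0,0,0,0],[0,3,2,0,0,0,0],[0,3,2,0,0,0,0]]]'
python3 -m inch '[[[0,0.5,0.5,0,0,0,0],[0,1,1,0,0,0,0],[0,1.5,1.2,0,0,0,0],[0,1.5,1.2,0,0,0,0]]]'
python3 - <<'E'
from h import *
o=status.get_obs();d=o['ee_pos']-RO;print(d@RX,d@SLY,d@SLZ-29.5,o['ft_force']@SLY,o['ft_force']@SLZ)
E
```

```text
t: 22.35
ee_pos: [373.6, 347.9, 114.1]
orientation: [-0.133, -3.011, 0.806]
ft_force: [-0.1, 0.4, 2.9]
width: 35.6
grasp_force: 30.0
t: 22.75
ee_pos: [373.8, 348.2, 113.8]
orientation: [-0.134, -3.011, 0.809]
ft_force: [-1.1, -0.4, 15.5]
width: 35.6
grasp_force: 30.0
0.060347768937657816 -20.1229782589755 53.30027545569527 -8.219274204844483 13.186994654408792
```

```bash
python3 -m inch '[[[0,0,-0.6,0,0,0,0],[0,0.5,-0.9,0,0,0,0],[0,1,-0.9,0,0,0,0],[0,1.5,-0.9,0,0,0,0],[0,1.5,-0.9,0,0,0,0]]]'
python3 - <<'E'
from h import *
o=status.get_obs();d=o['ee_pos']-RO;print(d@RX,d@SLY,d@SLZ-29.5,o['ft_force']@SLY,o['ft_force']@SLZ)
E
```

```text
t: 23.25
ee_pos: [373.9, 350.4, 112.5]
orientation: [-0.134, -3.011, 0.806]
ft_force: [0.7, 0.9, 7.5]
width: 35.9
grasp_force: 30.0
0.030371102090789578 -17.608095883425072 53.29044135011854 -2.974396766578614 6.9853988486461
```

```bash
python3 -m inch '[[[0,0.4,-0.2,0,0,0,0],[0,0.8,-0.3,0,0,0,0],[0,1.2,-0.3,0,0,0,0],[0,1.2,-0.3,0,0,0,0]]]'
python3 - <<'E'
from h import *
o=status.get_obs();d=o['ee_pos']-RO;print(d@RX,d@SLY,d@SLZ-29.5,o['ft_force']@SLY,o['ft_force']@SLZ)
E
```

```text
t: 23.65
ee_pos: [373.9, 351.5, 111.9]
orientation: [-0.134, -3.011, 0.806]
ft_force: [0.4, 0.6, 6.3]
width: 35.7
grasp_force: 30.0
-0.053637045140301154 -16.35202754883405 53.31118046049215 -2.6336545232783277 5.752806352105319
```

```bash
python3 -m inch '[[[0,0.5,0,0,0,0,0],[0,1,0,0,0,0,0],[0,1.5,0,0,0,0,0],[0,1.5,0,0,0,0,0]]]'
python3 - <<'E'
from h import *
o=status.get_obs();d=o['ee_pos']-RO;print(d@RX,d@SLY,d@SLZ-29.5,o['ft_force']@SLY,o['ft_force']@SLZ)
E
python3 -m inch '[[[0,0.5,0,0,0,0,0],[0,1,0,0,0,0,0],[0,1.2,0,0,0,0,0],[0,1.2,0,0,0,0,0]]]'
python3 - <<'E'
from h import *
o=status.get_obs();d=o['ee_pos']-RO;print(d@RX,d@SLY,d@SLZ-29.5,o['ft_force']@SLY,o['ft_force']@SLZ)
E
```

```text
t: 24.05
ee_pos: [373.9, 352.0, 111.6]
orientation: [-0.134, -3.01, 0.809]
ft_force: [-0.3, -2.7, 10.5]
width: 35.9
grasp_force: 30.0
-0.12125484758476572 -15.832379698317887 53.31413375724617 -7.5863097878476005 7.795930747954357
t: 24.45
ee_pos: [373.9, 352.1, 111.6]
orientation: [-0.135, -3.009, 0.812]
ft_force: [-0.2, -5.5, 14.9]
width: 36.3
grasp_force: 30.0
-0.16492270675863638 -15.699404783576387 53.34748979435675 -12.213230517603405 10.130483039764762
```

It touches both cleat and runners. I ease off and release.

```bash
python3 -m inch '[[[0,-0.6,0,0,0,0,0],[0,-1.2,-0.3,0,0,0,0],[0,-1.2,-0.3,0,0,0,0],[0,-1.2,-0.3,0,0,0,43],[0,-1.2,-0.3,0,0,0,46],[0,-1.2,-0.3,0,0,0,50],[0,-1.2,-0.3,0,0,0,58],[0,-1.2,-0.3,0,0,0,66],[0,-1.2,-0.3,0,0,0,66],[0,-1.2,-0.3,0,0,0,66]]]'
```

```text
t: 25.45
ee_pos: [373.9, 352.9, 111.1]
orientation: [-0.133, -3.011, 0.806]
ft_force: [-0.6, 0.5, 0.3]
width: 58.1
grasp_force: 0.0
```

```bash
python3 -m inch '[[[0,-1,-5,0,0,0,66],[0,-1,-10,0,0,0,66],[0,-1,-20,0,0,0,66],[0,-1,-35,0,0,0,66],[0,-1,-55,0,0,0,66],[0,-1,-80,0,0,0,66],[0,-1,-110,0,0,0,66],[0,-1,-130,0,0,0,66],[0,-1,-130,0,0,0,66],[0,-1,-130,0,0,0,66]]]'
python3 - <<'E'
from h import *
import pickle
np.set_printoptions(precision=1,suppress=True)
for n in('scene','wrist','top'):
    c=cam(n);save(c,n+'10.png');pickle.dump(c,open(n+'10.pkl','wb'))
    # predicted casting corners for ideal placing: front face (y=-36) and top
    P=[RO+x*RX+y*SLY+z*SLZ for x,y,z in[(-50,-36,104),(50,-36,104),(50,-36,0),(-50,-36,0),(-50,0,104),(50,0,104)]]
    print(n,proj(c,P).round(0).tolist())
E
```

```text
t: 26.45
ee_pos: [379.3, 416.7, 224.4]
orientation: [-0.133, -3.011, 0.805]
ft_force: [-0.2, -0.7, 0.7]
width: 58.2
grasp_force: 0.0
scene [[196.0, 186.0], [229.0, 177.0], [240.0, 214.0], [207.0, 224.0], [191.0, 188.0], [225.0, 179.0]]
wrist [[296.0, 178.0], [299.0, 306.0], [305.0, 263.0], [304.0, 169.0], [346.0, 178.0], [344.0, 306.0]]
top [[160.0, 311.0], [167.0, 258.0], [207.0, 263.0], [201.0, 311.0], [147.0, 309.0], [155.0, 257.0]]
```

```bash
python3 - <<'E'
from h import *
import pickle
np.set_printoptions(precision=1,suppress=True)
for n,(x0,y0,x1,y1) in(('top',(130,235,235,335)),('scene',(170,160,260,245))):
    c=pickle.load(open(n+'10.pkl','rb'));b=cv2.imread(f'pics/{n}0.png')
    hsv=cv2.cvtColor(c['frame'],cv2.COLOR_RGB2HSV)
    d=np.abs(c['frame'].astype(int)-b[:,:,::-1].astype(int)).max(2)>30
    m=np.zeros(d.shape,np.uint8);m[y0:y1,x0:x1]=((hsv[...,1]<60)&(hsv[...,2]>70)&d)[y0:y1,x0:x1]
    m=cv2.morphologyEx(m,cv2.MORPH_OPEN,np.ones((3,3)))
    k=max(cv2.findContours(m,0,2)[0],key=cv2.contourArea)
    print(n,cv2.contourArea(k),cv2.boundingRect(k),cv2.approxPolyDP(k,3,True)[:,0].tolist())
E
```

```text
top 2559.0 (147, 258, 58, 54) [[154, 258], [147, 309], [198, 311], [195, 306], [200, 302], [204, 272], [200, 268], [204, 264]]
scene 1314.0 (193, 184, 47, 41) [[193, 188], [202, 224], [239, 214], [233, 191], [213, 184]]
```

The casting's outline in the top view matches the predicted seated pose to within a pixel or two, apart from its lower front corner (about 3 px), and the arm is clear. Handing in.

```bash
python3 -c "
from workcell import ctrl
print(ctrl.close_job())"
```

```text
the job is handed in; nothing more can be done
None
```

I tipped the casting over the step, stood it upright and released it, then placed it on the rack; the last camera check put it within about 6 mm of the intended pose, and I handed the job in (no verdict was returned).

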